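# Put the socket away: pop the spring-lid case, seat the socket, snap it shut

### The job

Press the thumb latch on the socket case so that its sprung lid pops open, stand the loose steel socket fully home in the empty round pocket, then close the lid until the latch snaps and it stays shut by itself. Be gentle: press the thumb pad and the lid by feel with no more force than they need, don't lean on the insert with the socket, and leave the other things on the bench alone.

Things in the scene. Friction and masses are not known exactly. Their poses are not given: they have to be found in the camera images.
- case: Black socket case fixed to the table, 130 mm deep (x), 150 wide (y), 61 high shut; base alone 30. Origin: centre of underside; -x side is the front (latch), +x the back (hinge), z up. Inside the 4 mm walls a grey insert has its top at z = 20 mm; a back row of three fixed sockets (at x = 33, tops at z = 44 to 46) and, alone in the front half, one empty round pocket with room for fingers.
- pocket (a point): Centre of the floor of the empty pocket, at (-27, 0, 8) mm in the case frame, same axes as the case. The pocket is a round hole of 29 mm diameter, 12 mm deep (mouth at z = 20 mm), with a 2 mm chamfer.
- lid (a joint): Lid angle, rad: 0 shut (latched rest about 0.002), sprung open to a stop at 1.35. Closing takes 1 to 2 N at the front edge; from 0.08 rad the strike meets the hook, and 5 to 10 N near the front edge forces it past. It clicks only when pushed about 0.5 mm below its latched rest; about 1 mm below is a hard stop (20 N per mm). Let go before the click, it springs open again. Lid about 0.14 kg.
- lid_hinge (a point): Middle of the lid's hinge axis (back edge), at (65, 0, 30) mm in the case frame; the axis is the case's y. The frame turns with the lid: shut, it equals the case's; -x runs along the lid to its front edge, z is its outward normal. The lid is a hollow cover, 150 mm wide; its flat outer face is at z = 31 mm in this frame and reaches from x = 0 to -130 mm.
- lid_front (a point): Point on the outer face of the lid, on the centre line, 10 mm from the front edge (at (-120, 0, 31) mm in the lid's frame). Turns with the lid.
- latch (a joint): Angle of the thumb latch, rad: 0 at rest (hooked when the lid is shut), grows as the pad is pressed down; lets the lid go at about 0.17, hard stop at 0.24, sprung back to 0. About 3 to 5 N on the pad releases it, 5 to 6 N takes it to the stop.
- thumb_pad (a point): Point on top of the thumb pad, to press down: (-98, 0, 26) mm in the case frame at rest. The pad is a level ribbed steel plate, 32 mm (x, from -110 to -78) by 30 mm (y), in the middle of the case's front. Here it sinks about 5 mm until the lid is released, 7.5 mm in all. Its hook stands up to z = 45 to 54 mm at x = -78 to -67, against the lid's front. The lid pops up right behind it.
- socket: The loose steel socket: a plain upright cylinder, 26 mm diameter, 45 mm high, about 0.12 kg, standing on the table. Origin: centre of its underside; z up its axis. Seated, its underside is on the pocket floor and its top 53 mm above the table (the shut lid's inside is at 57 mm).
- offcut: Bystander: a loose board offcut 60 x 140 x 20 mm lying flat. Origin: centre of its underside.
- sanding_block: Bystander: a loose cork sanding block 70 x 100 x 35 mm. Origin: centre of its underside.
- filler_tin: Bystander: a closed tin, 74 mm diameter, 80 mm high, standing. Origin: centre of its underside.
Mind the look-alikes: they are no part of the job. There is more than one size of the case; the job needs the largest.

How it is judged:
By the outcome, as a careful person would: the job done as asked, in the order asked, and still so for the second after the job is handed in, with the robot touching nothing.
It also fails if it takes over 67 s, if anything falls off the work surface, if the arm or the gripper's body presses on something with over 40 N, if the wrist force passes 120 N, or if a joint passes its speed limit or range.

### The arm

A 7-joint arm with a two-finger parallel gripper is mounted at the origin on the work surface. World frame = base frame: x ahead of the robot, y to its left, z up, the work surface at z = 0. Lengths are in m, angles in degrees, forces in N, time in s.
With the tool pointing down it reaches from about 0.425 to 0.95 m from the base axis. Payload 4.7 kg.
Tool frame: the origin (TCP) lies midway between the tips of the shut fingers; the grasp point (between the pads) lies 19 mm behind it; z points along the fingers, y is the direction in which the jaws open and shut (so a half turn about z gives the same grasp; the last joint's range is limited). The gripper opens to 85 mm and grips with 20 to 120 N. Pads are 22 mm wide; open, the fingers measure 114 mm over their backs; the gripper's body (76 mm by 85 mm) begins 54 mm behind the grasp point. The pads swing forward as they close: fully open they stand 13 mm farther back than shut.
Start: joints at [-70.124, 26.849, -2.785, 87.806, 1.381, 65.374, -4.715], TCP at [0.248, 0.628, 0.198] pointing down, gripper open.
Joint ranges: [-148.3, 148.3], [-19.14, 114.17], [-79.39, 73.82], [5.75, 140.21], [-59.74, 239.74], [12.07, 113.84], [-152.46, 152.46]. Speed limits (degrees/s): [147.25, 147.25, 180, 180, 180, 180, 180].

### API

Orientations are given as a 3x3 rotation matrix whose columns are the frame's x, y, z axes.
In Python, from workcell import env, eyes gives the robot as it stands. The module is installed in compiled form; this text tells all that it offers.
- The arm moves only by the tool step_arm, never from a script. Its argument "series" is a list of rows, each a list of 5 numbers: the opening, from 0 (shut) to 1 (fully open), then the shift along the tool's x, y, z in cm, then the turn about the tool's z in degrees. In form: [[grip, dx, dy, dz, twist], ...]. A call has 1 to 10 rows; each row is the pose to reach, as a shift and turn from the pose commanded when the call began, along the tool's axes at that moment; what a row does not reach only later rows make up. A row lasts 1/8 s, in which the tool goes at most 62.5 mm and 10.7 degrees, less where a joint would pass 70% of its speed; a pose out of reach is approached as far as the arm can. A call with a gripper value outside its range is refused whole. The fingers move at their own pace and stop on an object; "newtons" is the grip in N (left out, the last holds). Time passes only in rows, so rows that repeat a pose let the fingers close. It gives the time, the measured TCP pose, the force and the opening at its end, in the units of the state.
- env.get_state(): the state, without advancing time (a new reading comes with each control period).
- eyes.snapshot(name): name is "scene" or "top" or "wrist"; returns (picture, depth): 384x512x3 uint8, blue, green, red; 384x512 float32, m along the optical axis (not along the pixel's ray), 0 where there is no reading.
- eyes.get_calibration(name): a dict with "camera_matrix" (3x3 intrinsics, pixels), "cam_to_world" (4x4, takes a point from camera to world coordinates); the wrist camera has in their place "T_tool_cam" (4x4, takes a point from camera to tool coordinates, whose origin is the TCP and whose axes are the flange's). Camera axes: x right, y down, z forward; pixel columns grow to the right and rows downward; lengths in m; the calibration is good to about 2 mm. A picture is of the moment at which its call begins: read the wrist's pose just before it. get_calibration takes no time and is no camera call.
- env.close_job(): hands the job in, once; it reports no verdict.
The state is a dict: "time": time; "joints": joint angles; "qd": joint speeds; "tau": joint torques, N m; "ee_pos": TCP position; "orientation": TCP orientation; "ft_force": force on the tool from outside, world axes, zero at the start; "moment": the same for the moment, N m; "grip_width": finger opening in m.
Only numpy, scipy, OpenCV 4.12 (cv2) and the standard library are available. Lean on these libraries where they do the work, as an engineer would, in place of code of your own. Each camera call takes 0.05 s, during which the arm holds its last target. There are 200 camera calls.

## Working session

There is one attempt and no reset: what is moved stays moved. The work goes in short steps, Python scripts to look and compute and a tool call to move; the robot and the scene stay as the last step left them, time stands still between calls to the robot, and variables do not carry over. Pictures are saved under pics/ and viewed, about 8 in all and at most 12, crops included, and the job is handed in when it is done.

Besides the shell and the picture viewer there is one more tool, called after "Call:" by a JSON object that holds its "name" and its "arguments", one argument or row to a line. step_arm: Moves the arm, as the interface text tells. Its arguments: {"type":"object","properties":{"series":{"type":"array","items":{"type":"array","items":{"type":"number"}}},"newtons":{"type":"number"}},"required":["series"]}

```bash
mkdir -p pics
cat > h.py <<'E'
import numpy as np, cv2
from workcell import env, eyes
def snap(n,f):
    s=env.get_state(); p,d=eyes.snapshot(n); cv2.imwrite(f'pics/{f}.png',p); np.savez(f'pics/{f}.npz',d=d,R=s['orientation'],t=s['ee_pos']); return p,d
def T(n,f):
    c=eyes.get_calibration(n)
    if n!='wrist': return c['camera_matrix'],np.array(c['cam_to_world'])
    z=np.load(f'pics/{f}.npz'); M=np.eye(4); M[:3,:3]=z['R']; M[:3,3]=z['t']; return c['camera_matrix'],M@np.array(c['T_tool_cam'])
def cloud(n,f):
    K,M=T(n,f); d=np.load(f'pics/{f}.npz')['d']; v,u=np.indices(d.shape); K=np.array(K)
    P=np.stack([(u-K[0,2])/K[0,0]*d,(v-K[1,2])/K[1,1]*d,d,np.ones_like(d)],-1)@M.T
    P=P[...,:3]; P[d==0]=np.nan; return P
def onplane(n,f,u,v,z):
    K,M=T(n,f); r=M[:3,:3]@np.linalg.inv(K)@[u,v,1]; o=M[:3,3]; return o+r*(z-o[2])/r[2]
E
python3 - <<'E'
from h import *
a,_=snap('top','top0'); b,_=snap('scene','sc0')
s=env.get_state(); print(s)
cv2.imwrite('pics/a.png',cv2.resize(a,(800,600))); cv2.imwrite('pics/b.png',cv2.resize(b,(800,600)))
E
```

```text
{'time': 0.1, 'joints': array([-70.12492528,  26.89312896,  -2.78274666,  87.86805524,
         1.38143414,  65.37747196,  -4.71437885]), 'qd': array([ 0.03286518, -0.07765456, -0.01244186, -0.3057937 , -0.01729591,
       -0.07122971, -0.10029067]), 'tau': array([ 1.05357816e-03, -5.11517394e+01, -4.66478826e-02, -2.38391608e+01,
        1.08238903e-02,  4.36609669e-03,  4.55730387e-06]), 'ee_pos': array([0.24751337, 0.62732894, 0.19675244]), 'orientation': array([[-9.30230044e-01,  3.66976452e-01, -5.90009414e-04],
       [ 3.66976916e-01,  9.30228427e-01, -1.73667935e-03],
       [-8.84768953e-05, -1.83203114e-03, -9.99998318e-01]]), 'ft_force': array([-0.14818186, -0.65894714,  0.3596886 ]), 'moment': array([ 0.00242999, -0.04775783,  0.01175352]), 'grip_width': 0.08500344118595596}
```

View pics/a.png

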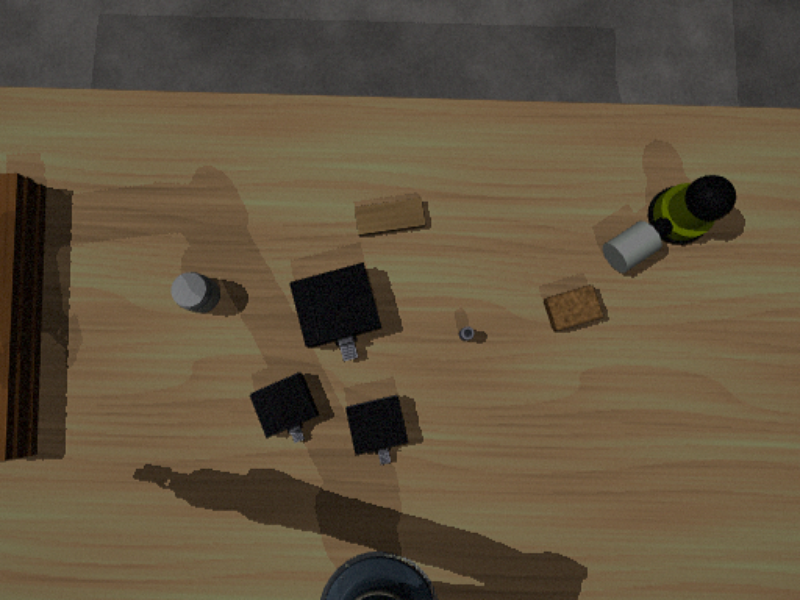

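View pics/b.png

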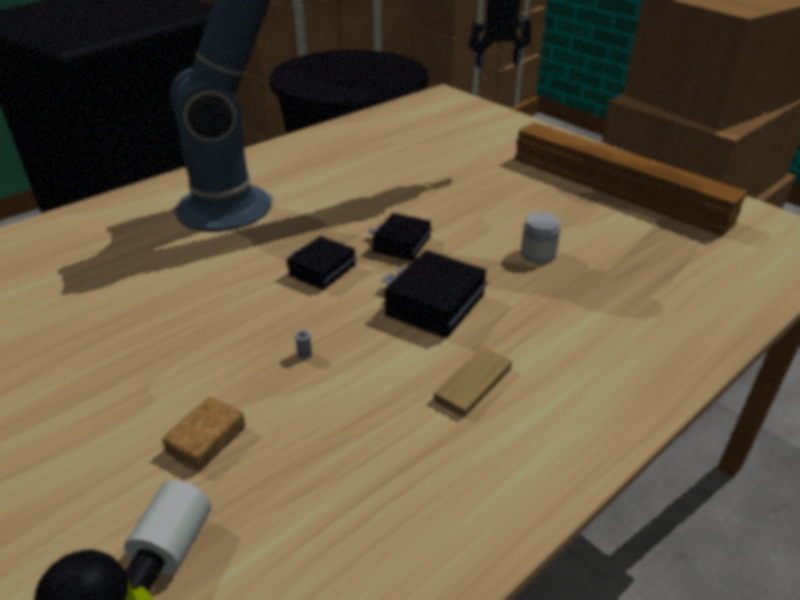

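The picture shows three cases with latches, at (336,305), (285,405) and (377,425). The one at (336,305) is clearly the largest. The socket is at (467,333), the tin at (195,292), the offcut at (390,215) and the cork block at (575,307).

Run:
```python
from h import *
P=cloud('top','top0'); g=lambda u,v:P[int(v*.64),int(u*.64)].round(3)
for n,u,v in [('case',336,305),('sm1',285,405),('sm2',377,425),('sock',467,333),('tin',195,292),('off',390,215),('cork',575,307),('drill',632,247),('base',378,585),('pad',348,350),('table',450,450)]: print(n,g(u,v))
H=P[...,2]; 
m=((H>.05)&(H<.075)); m[:,:]&=(np.abs(P[...,0]-g(336,305)[0])<.14)&(np.abs(P[...,1]-g(336,305)[1])<.14)
pts=P[m][:,:2].astype(np.float32); r=cv2.minAreaRect(pts*1000); print('lid rect',r,cv2.boxPoints(r).round(0).tolist(),np.median(H[m]))
m=(H>.03)&(H<.06)&(np.hypot(P[...,0]-g(467,333)[0],P[...,1]-g(467,333)[1])<.04); print(m.sum(),P[m].mean(0),np.ptp(P[m],0))
b=cv2.imread('pics/top0.png'); c=np.hstack([cv2.resize(b[160:300,150:270],None,fx=4,fy=4),cv2.resize(b[160:300,270:330],None,fx=4,fy=4)]); cv2.imwrite('pics/c.png',c)
```

```text
case [0.581 0.1   0.062]
sm1 [0.388 0.193 0.045]
sm2 [0.354 0.015 0.041]
sock [ 0.535 -0.154  0.046]
tin [0.599 0.37  0.081]
off [0.777 0.003 0.02 ]
cork [ 0.595 -0.372  0.034]
drill [ 0.71  -0.472  0.071]
base [0.063 0.006 0.034]
pad [0.496 0.078 0.03 ]
table [ 0.306 -0.131  0.002]
lid rect ((577.5155639648438, 101.68184661865234), (143.32919311523438, 150.0988006591797), 17.136932373046875) [[487.0, 152.0], [531.0, 9.0], [668.0, 51.0], [624.0, 195.0]] 0.06200831057066969
61 [ 0.53505255 -0.15584261  0.04489854] [0.02468378 0.02518442 0.01907253]
```

View pics/c.png

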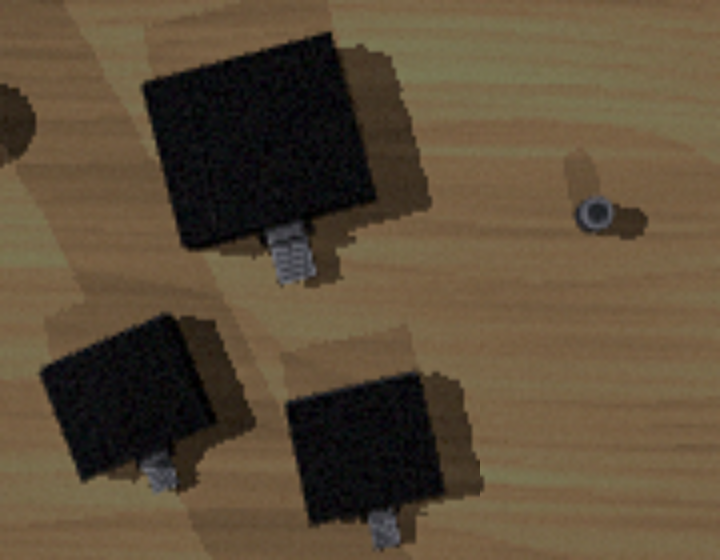

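The largest case is the one at crop pixel (260,140), and the socket is at crop pixel (596,213). Next I'll place the wrist camera above the case.

Run:
```python
from h import *
c=eyes.get_calibration('wrist'); print(np.round(c['T_tool_cam'],3)); print(np.round(c['camera_matrix'],0))
s=env.get_state(); R=s['orientation']
print('shift cm to (.49,.08,.28):',(R.T@(np.array([.49,.08,.28])-s['ee_pos'])*100).round(1))
```

```text
[[ 0.001 -0.955 -0.295  0.076]
 [ 1.     0.001 -0.     0.001]
 [ 0.    -0.295  0.955 -0.176]
 [ 0.     0.     0.     1.   ]]
[[283.   0. 254.]
 [  0. 283. 188.]
 [  0.   0.   1.]]
shift cm to (.49,.08,.28): [-42.6 -42.   -8.2]
```

Call:
{"name": "step_arm", "arguments": {
  "series": [
    [0,-4,-4,-6,0],
    [0,-9,-9,-8,-5],
    [0,-14,-14,-8,-12],
    [0,-19,-19,-8,-20],
    [0,-24,-24,-8,-28],
    [0,-29,-29,-8,-36],
    [0,-34,-34,-8,-37],
    [0,-39,-38,-8,-37],
    [0,-42.6,-42,-8,-37],
    [0,-42.6,-42,-8,-37]
  ],
  "newtons": 30
}}

```text
time: 1.35
ee_pos: [0.4901, 0.0788, 0.2776]
orientation: [[-0.964, -0.267, -0.0], [-0.267, 0.964, 0.0], [-0.0, 0.0, -1.0]]
ft_force: [1.9, 0.4, -0.2]
grip_width: 0.0005
```

Call:
{"name": "step_arm", "arguments": {
  "series": [
    [0,0,0,0,0],
    [0,0,0,0,0]
  ]
}}

```text
time: 1.6
ee_pos: [0.4894, 0.0814, 0.2773]
orientation: [[-0.964, -0.267, -0.001], [-0.267, 0.964, 0.0], [0.001, 0.001, -1.0]]
ft_force: [0.3, 0.1, -0.5]
grip_width: -0.0
```

Run:
```python
from h import *
b,_=snap('wrist','w1'); s=env.get_state(); print(s['time'],s['ee_pos'],s['orientation'].round(3),s['ft_force'])
cv2.imwrite('pics/d.png',cv2.resize(b,(800,600)))
P=cloud('wrist','w1'); H=P[...,2]
C=np.array([.58,.1]); m=(abs(H-.061)<.006)&(np.hypot(P[...,0]-C[0],P[...,1]-C[1])<.13)
m=cv2.morphologyEx(m.astype(np.uint8),cv2.MORPH_OPEN,np.ones((25,25)))>0
r=cv2.minAreaRect((P[m][:,:2]*1000).astype(np.float32)); print(r,np.median(H[m]))
m=(abs(H-.045)<.006)&(np.hypot(P[...,0]-.535,P[...,1]+.156)<.03); print(m.sum(),P[m].mean(0) if m.any() else 0)
```

```text
1.65 [0.4892567  0.08220267 0.27734901] [[-0.963 -0.269 -0.001]
 [-0.269  0.963  0.   ]
 [ 0.001  0.001 -1.   ]] [-1.0276992  -0.34818222 -0.36035422]
((560.6500244140625, 151.80833435058594), (42.14088821411133, 39.6076545715332), 16.65606689453125) 0.060723946227433406
273 [ 0.53706752 -0.15480997  0.04422792]
```

View pics/d.png

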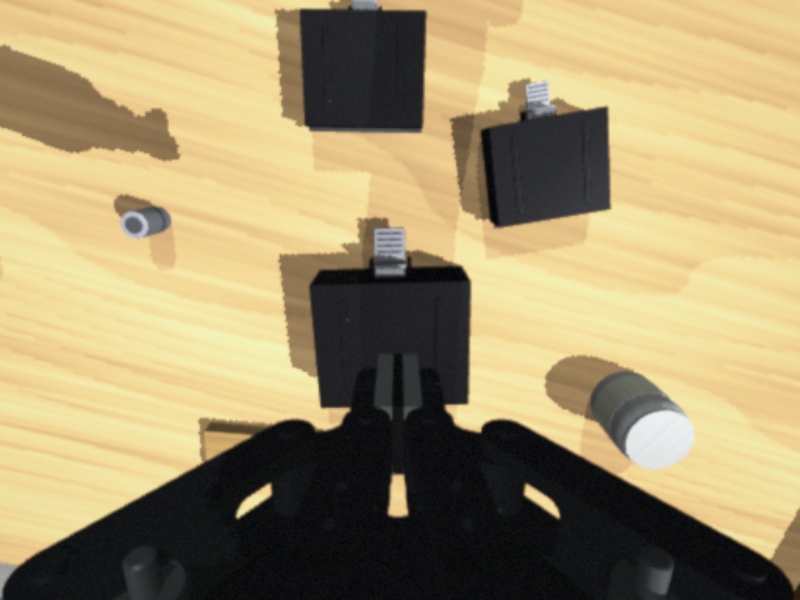

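The big case's pad is at (375–405, 227–262). Its top face corners are near (312,283), (470,281), (322,407) and (467,404). The socket is at (135,224).

Run:
```python
from h import *
f=lambda u,v,z:onplane('wrist','w1',u*.64,v*.64,z)[:2].round(4)
a,b,c,d=[f(*p,.061) for p in [(312,283),(470,281),(322,407),(467,404)]]
print(a,b,c,d); print(np.linalg.norm(a-b),np.linalg.norm(c-a),np.linalg.norm(d-b))
for p,q in((a,b),(c,d)): e=q-p; print('yaw from y',np.degrees(np.arctan2(-e[0],e[1])))
for p,q in((a,c),(b,d)): e=q-p; print('yaw from x',np.degrees(np.arctan2(e[1],e[0])))
print('pad front',f(375,228,.026),f(405,228,.026),'lid center',(a+b+c+d)/4)
P=cloud('wrist','w1')
for u,v in[(390,235),(390,250),(340,300),(440,300)]: print(P[int(v*.64),int(u*.64)].round(4))
```

```text
[0.544  0.0162] [0.5034 0.1557] [0.6682 0.0535] [0.626  0.1931]
0.14528802428280183 0.12968010641574904 0.1281776891662508
yaw from y 16.227078469786896
yaw from y 16.819660774447367
yaw from x 16.716171858735787
yaw from x 16.964698793293195
pad front [0.4852 0.059 ] [0.4774 0.0869] lid center [0.5854   0.104625]
[0.4876 0.0737 0.0254]
[0.5025 0.0778 0.0254]
[0.553  0.044  0.0623]
[0.5284 0.1337 0.0613]
```

Call:
{"name": "step_arm", "arguments": {
  "series": [
    [0,0.2,-0.4,6,-1],
    [0,0.3,-0.6,12,-1],
    [0,0.3,-0.6,18,-1],
    [0,0.3,-0.6,23.5,-1],
    [0,0.3,-0.6,23.9,-1],
    [0,0.3,-0.6,23.9,-1],
    [0,0.3,-0.6,23.9,-1]
  ]
}}

```text
time: 2.52
ee_pos: [0.4905, 0.0752, 0.041]
orientation: [[-0.959, -0.284, 0.005], [-0.284, 0.959, 0.002], [-0.005, 0.0, -1.0]]
ft_force: [-0.0, -0.6, -0.2]
grip_width: 0.0002
```

Run:
```python
from h import *
b,_=snap('wrist','w2'); s=env.get_state(); print(s['time'],s['ee_pos'],s['orientation'].round(3),s['ft_force'])
cv2.imwrite('pics/e.png',cv2.resize(b,(640,480)))
```

```text
2.575 [0.4903203  0.07500658 0.04090359] [[-0.959 -0.284  0.004]
 [-0.284  0.959  0.002]
 [-0.005  0.    -1.   ]] [ 0.37228676 -1.01639422 -0.21438789]
```

View pics/e.png

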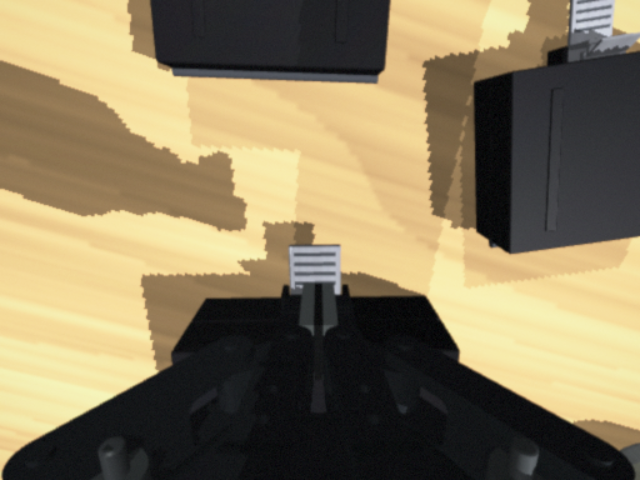

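Call:
{"name": "step_arm", "arguments": {
  "series": [
    [0,0.3,0.1,0.8,0],
    [0,0.3,0.1,1.3,0],
    [0,0.3,0.1,1.5,0],
    [0,0.3,0.1,1.6,0],
    [0,0.3,0.1,1.6,0]
  ]
}}

```text
time: 3.2
ee_pos: [0.4854, 0.0744, 0.0226]
orientation: [[-0.959, -0.283, -0.0], [-0.283, 0.959, 0.0], [0.0, 0.0, -1.0]]
ft_force: [0.9, -0.0, -0.5]
grip_width: -0.0001
```

Call:
{"name": "step_arm", "arguments": {
  "series": [
    [0,0,0,0.1,0],
    [0,0,0,0.2,0],
    [0,0,0,0.2,0]
  ]
}}

```text
time: 3.58
ee_pos: [0.4853, 0.0744, 0.0206]
orientation: [[-0.959, -0.284, -0.0], [-0.284, 0.959, 0.0], [0.0, 0.0, -1.0]]
ft_force: [0.5, -0.1, -0.5]
grip_width: -0.0002
```

Run:
```python
from h import *
b,_=snap('wrist','w3'); s=env.get_state(); print(s['ee_pos'],s['ft_force'],s['moment'])
cv2.imwrite('pics/f.png',cv2.resize(b[150:300,180:330],(600,600)))
```

```text
[0.48536945 0.07442974 0.02066407] [-0.16420475  0.50431395 -0.59144461] [-0.00982044 -0.04582204 -0.02739404]
```

View pics/f.png

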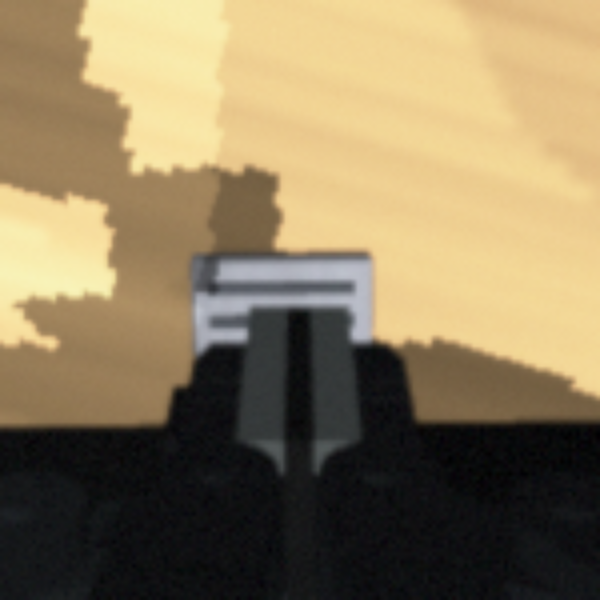

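The fingertips (crop 250–360, 308) are over the pad (192–372, from 253) and still clear of it. I'll keep going down in small steps.

Call:
{"name": "step_arm", "arguments": {
  "series": [
    [0,0,0,0.1,0],
    [0,0,0,0.2,0],
    [0,0,0,0.2,0]
  ]
}}

```text
time: 4.0
ee_pos: [0.4853, 0.0744, 0.0186]
orientation: [[-0.959, -0.283, -0.0], [-0.283, 0.959, 0.0], [0.0, 0.0, -1.0]]
ft_force: [-0.4, 1.0, -0.4]
grip_width: -0.0002
```

Call:
{"name": "step_arm", "arguments": {
  "series": [
    [0,0,0,0.1,0],
    [0,0,0,0.2,0],
    [0,0,0,0.2,0]
  ]
}}

```text
time: 4.38
ee_pos: [0.4853, 0.0744, 0.0166]
orientation: [[-0.959, -0.283, -0.0], [-0.283, 0.959, 0.0], [0.0, 0.0, -1.0]]
ft_force: [-0.4, -0.9, 0.2]
grip_width: 0.0002
```

Run:
```python
from h import *
snap('wrist','w4'); s=env.get_state(); print(s['ee_pos'],s['ft_force'])
K,_=T('wrist','w4');TC=np.array(eyes.get_calibration('wrist')['T_tool_cam'])
M=T('wrist','w4')[1]
d=np.load('pics/w4.npz')['d']
for u in(240,247,255,265):
  for v in range(212,270,4):
    q=np.linalg.inv(K)@[u,v,1]*d[v,u]; q=np.append(q,1); print(u,v,'tool mm',(TC@q)[:3].round(4)*1000,'world',(M@q)[:3].round(4)) if d[v,u] else print(u,v,0)
```

```text
[0.48533579 0.07442704 0.0166293 ] [0.16799435 0.75294741 0.09742212]
240 212 tool mm [-2.5 -9.4 16.9] world [ 4.903e-01  6.610e-02 -3.000e-04]
240 216 tool mm [ 4.7 -8.1 -7.6] world [0.4831 0.0653 0.0242]
240 220 tool mm [ 2.6 -8.  -9.3] world [0.4851 0.0659 0.0259]
240 224 tool mm [  0.7  -8.  -11.1] world [0.4869 0.0666 0.0277]
240 228 tool mm [ -2.6  -8.1 -10. ] world [0.4901 0.0674 0.0266]
240 232 tool mm [-6.  -8.2 -8.9] world [0.4933 0.0682 0.0255]
240 236 tool mm [  7.3  -6.4 -40.9] world [0.4801 0.0661 0.0575]
240 240 tool mm [  7.1  -6.2 -45. ] world [0.4802 0.0664 0.0616]
240 244 tool mm [  7.3  -6.  -49.4] world [0.48   0.0666 0.066 ]
240 248 tool mm [ 12.   -5.3 -61.9] world [0.4753 0.0659 0.0785]
240 252 tool mm [ 11.   -5.3 -63.7] world [0.4763 0.0662 0.0803]
240 256 tool mm [ 10.7  -5.1 -66.6] world [0.4765 0.0664 0.0832]
240 260 tool mm [ 13.1  -4.8 -73.7] world [0.4741 0.0661 0.0903]
240 264 tool mm [ 14.   -4.5 -78. ] world [0.4732 0.0661 0.0946]
240 268 tool mm [ 12.4  -4.5 -78.4] world [0.4747 0.0665 0.095 ]
247 212 tool mm [-2.8 -4.3 17.7] world [ 0.4892  0.0711
[... 2142 characters left out ...]
m [ 11.4   6.7 -39.7] world [0.4725 0.0776 0.0563]
265 232 tool mm [ 11.2   6.6 -44. ] world [0.4727 0.0775 0.0606]
265 236 tool mm [ 11.    6.4 -48.1] world [0.4729 0.0774 0.0647]
265 240 tool mm [ 11.3   6.2 -52.9] world [0.4727 0.0772 0.0695]
265 244 tool mm [ 11.1   6.1 -56.5] world [0.4729 0.0771 0.0731]
265 248 tool mm [ 11.3   6.  -60.7] world [0.4728 0.0769 0.0773]
265 252 tool mm [ 11.3   5.8 -64.2] world [0.4728 0.0768 0.0808]
265 256 tool mm [ 11.6   5.7 -68.1] world [0.4726 0.0766 0.0847]
265 260 tool mm [ 11.2   5.6 -70.6] world [0.473  0.0766 0.0872]
265 264 tool mm [ 11.9   5.4 -74.8] world [0.4724 0.0762 0.0914]
265 268 tool mm [ 12.6   5.3 -78.6] world [0.4718 0.0759 0.0952]
```

The depth data shows the real fingertips about 30 mm above the pad, so they sit short of the reported TCP. I'll check this from the scene camera.

Run:
```python
from h import *
b,_=snap('scene','sc1'); K,M=T('scene','sc1'); s=env.get_state()
def pr(p):
    q=np.linalg.inv(M)@np.append(p,1); q=K@q[:3]; return q[:2]/q[2]
t=pr(s['ee_pos']); print(t, M[:3,3], M[:3,2])
u0,v0=int(t[0])-70,int(t[1])-90
c=cv2.resize(b[v0:v0+120,u0:u0+140],None,fx=5,fy=5)
for z,col in((0,(0,0,255)),(.038,(0,255,0)),(.073,(255,0,0))):
    q=(pr(s['ee_pos']+[0,0,z])-[u0,v0])*5; cv2.circle(c,tuple(int(x) for x in q),5,col,2)
cv2.imwrite('pics/g.png',c)
```

```text
[247.69575114 179.59686211] [ 1.28050142 -0.60177865  0.75856244] [-0.58662411  0.53758993 -0.6056973 ]
```

View pics/g.png

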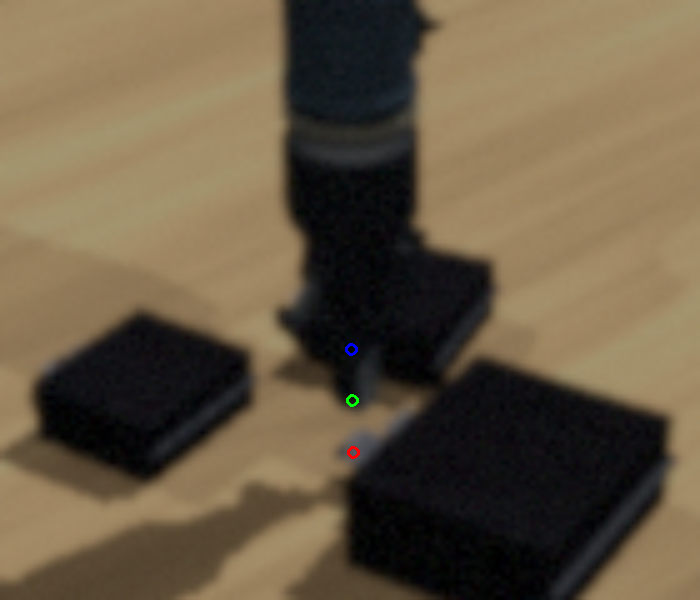

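The offset is confirmed: the real fingertips are about 38 mm short of the reported TCP (green marker = real tips, red = reported). I'll use tip z = ee_z + 0.038 from here on.

Call:
{"name": "step_arm", "arguments": {
  "series": [
    [0,0,0,1,0],
    [0,0,0,2,0],
    [0,0,0,2.4,0],
    [0,0,0,2.5,0],
    [0,0,0,2.5,0]
  ]
}}

```text
time: 5.1
ee_pos: [0.485, 0.0743, -0.0084]
orientation: [[-0.959, -0.283, -0.001], [-0.283, 0.959, -0.0], [0.001, 0.0, -1.0]]
ft_force: [-1.7, 0.3, 1.0]
grip_width: 0.0003
```

Call:
{"name": "step_arm", "arguments": {
  "series": [
    [0,0,0,0.1,0],
    [0,0,0,0.2,0],
    [0,0,0,0.2,0]
  ]
}}

```text
time: 5.48
ee_pos: [0.485, 0.0743, -0.0103]
orientation: [[-0.959, -0.283, -0.001], [-0.283, 0.959, -0.0], [0.001, 0.0, -1.0]]
ft_force: [-3.0, -0.2, 3.2]
grip_width: -0.0001
```

Call:
{"name": "step_arm", "arguments": {
  "series": [
    [0,0,0,0.1,0],
    [0,0,0,0.1,0]
  ]
}}

```text
time: 5.72
ee_pos: [0.485, 0.0743, -0.0114]
orientation: [[-0.959, -0.283, -0.001], [-0.283, 0.959, -0.0], [0.001, 0.0, -1.0]]
ft_force: [-3.3, -0.9, 4.0]
grip_width: -0.0002
```

Call:
{"name": "step_arm", "arguments": {
  "series": [
    [0,0,0,0.1,0],
    [0,0,0,0.1,0]
  ]
}}

```text
time: 5.98
ee_pos: [0.485, 0.0743, -0.0124]
orientation: [[-0.959, -0.283, -0.001], [-0.283, 0.959, -0.0], [0.001, 0.0, -1.0]]
ft_force: [-3.8, -1.6, 3.8]
grip_width: -0.0004
```

Call:
{"name": "step_arm", "arguments": {
  "series": [
    [0,0,0,0.1,0],
    [0,0,0,0.1,0]
  ]
}}

```text
time: 6.22
ee_pos: [0.4851, 0.0743, -0.0134]
orientation: [[-0.959, -0.283, -0.001], [-0.283, 0.959, -0.0], [0.001, 0.0, -1.0]]
ft_force: [-3.6, -1.7, 4.2]
grip_width: -0.0002
```

```bash
cat > lid.py <<'E'
from h import *
import sys
snap('top','l'); P=cloud('top','l'); c,s=np.cos(np.radians(16.7)),np.sin(np.radians(16.7))
X=P[...,0]-.586;Y=P[...,1]-.1047; x=c*X+s*Y; y=-s*X+c*Y
m=(abs(y)<.07)&(abs(y)>.045)&(abs(x)<.08)
for a in range(-70,110,15):
    k=m&(abs(x*1000-a)<7.5); print(a,k.sum(),np.round(np.median(P[k][:,2]),3) if k.any() else '',end=' | ')
st=env.get_state(); print('\n',st['time'],st['ee_pos'],st['ft_force'])
E
python3 lid.py
```

```text
-70 44 0.003 | -55 61 0.023 | -40 48 0.11 | -25 78 0.105 | -10 82 0.098 | 5 78 0.091 | 20 78 0.085 | 35 73 0.078 | 50 73 0.07 | 65 71 0.064 | 80 12 0.059 | 95 0  | 
 6.275 [ 0.48511062  0.07433953 -0.01342553] [-3.85996198 -1.98759439  4.2135816 ]
```

The lid has been released and now leans against the gripper at about 25°. I'll back off toward the front and up.

Call:
{"name": "step_arm", "arguments": {
  "series": [
    [0,0.4,0,-0.5,0],
    [0,1.5,0,-1,0],
    [0,4,0,-2,0],
    [0,7,0,-6,0],
    [0,8,0,-12,0],
    [0,8,0,-16,0],
    [0,8,0,-18,0],
    [0,8,0,-18,0]
  ]
}}

```text
time: 7.28
ee_pos: [0.4095, 0.052, 0.1681]
orientation: [[-0.959, -0.284, 0.004], [-0.284, 0.959, 0.002], [-0.005, 0.001, -1.0]]
ft_force: [-0.0, -0.0, 0.1]
grip_width: 0.0002
```

```bash
python3 lid.py
python3 - <<'E'
from h import *
b,_=snap('wrist','w5'); s=env.get_state(); R=s['orientation']; print(s['ee_pos'],R.round(3))
cv2.imwrite('pics/i.png',cv2.resize(b,(640,480)))
E
```

```text
-70 86 0.002 | -55 76 0.021 | -40 78 0.021 | -25 75 0.021 | -10 76 0.021 | 5 76 0.021 | 20 83 0.023 | 35 119 0.049 | 50 165 0.16 | 65 76 0.162 | 80 0  | 95 0  | 
 7.325 [0.40844892 0.05179728 0.16680634] [-0.40573178 -0.16970443  0.0662279 ]
[0.40790075 0.05163737 0.16603916] [[-0.959 -0.284 -0.001]
 [-0.284  0.959  0.   ]
 [ 0.001  0.    -1.   ]]
```

View pics/i.png

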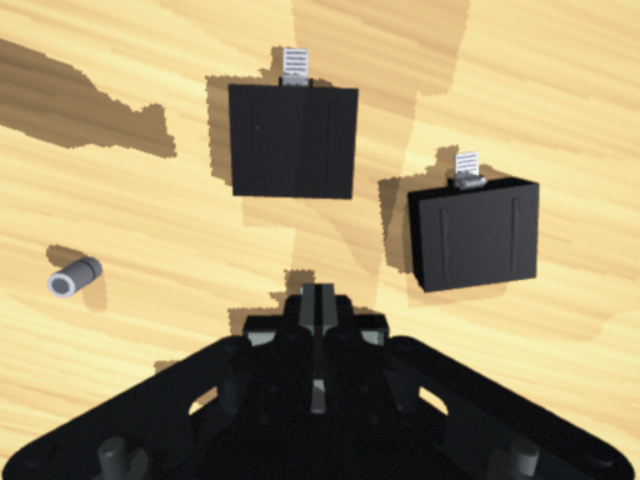

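Call:
{"name": "step_arm", "arguments": {
  "series": [
    [0.7,-1,-5,0,0],
    [0.7,-3,-10,0,0],
    [0.7,-5,-15,2,0],
    [0.7,-6.4,-20,5,0],
    [0.7,-6.4,-23.5,7,0],
    [0.7,-6.4,-23.5,7,0],
    [0.7,-6.4,-23.5,7,0],
    [0.7,-6.4,-23.5,7,0]
  ]
}}

```text
time: 8.38
ee_pos: [0.5367, -0.1539, 0.0968]
orientation: [[-0.958, -0.286, 0.0], [-0.286, 0.958, 0.001], [-0.001, 0.001, -1.0]]
ft_force: [0.6, -0.2, 0.8]
grip_width: 0.0595
```

Run:
```python
from h import *
b,_=snap('wrist','w6'); s=env.get_state(); R=s['orientation']; print(s['time'],s['ee_pos'],R.round(3),s['grip_width'])
P=cloud('wrist','w6'); H=P[...,2]
m=(abs(H-.045)<.005)&(np.hypot(P[...,0]-.536,P[...,1]+.155)<.03); q=P[m]
(c,r)=cv2.minEnclosingCircle((q[:,:2]*1000).astype(np.float32)); print(m.sum(),q.mean(0),c,r)
t=np.array([c[0]/1000,c[1]/1000,-.018]); print('shift cm',(R.T@(t-s['ee_pos'])*100).round(2))
cv2.imwrite('pics/j.png',cv2.resize(b,(640,480)))
```

```text
8.425 [ 0.53681497 -0.15397886  0.09706204] [[-0.958 -0.286  0.001]
 [-0.286  0.958  0.001]
 [-0.001  0.001 -1.   ]] 0.05974618559099933
686 [ 0.53717792 -0.15663867  0.04441349] (537.9238891601562, -156.57046508789062) 13.031793594360352
shift cm [-0.02 -0.29 11.51]
```

View pics/j.png

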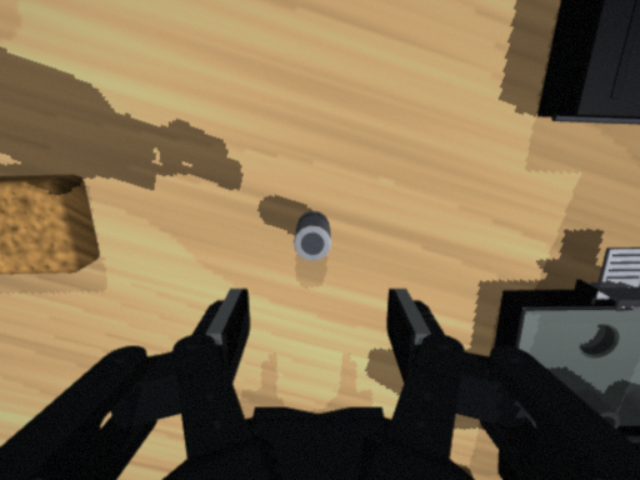

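Call:
{"name": "step_arm", "arguments": {
  "series": [
    [0.7,0,-0.35,4,0],
    [0.7,0,-0.35,8,0],
    [0.7,0,-0.35,11,0],
    [0.7,0,-0.35,11.7,0],
    [0.7,0,-0.35,11.7,0],
    [0.7,0,-0.35,11.7,0],
    [0.25,0,-0.35,11.7,0],
    [0.2,0,-0.35,11.7,0],
    [0.2,0,-0.35,11.7,0],
    [0.2,0,-0.35,11.7,0]
  ],
  "newtons": 25
}}

```text
time: 9.68
ee_pos: [0.5381, -0.1588, -0.0195]
orientation: [[-0.959, -0.284, 0.001], [-0.284, 0.959, 0.0], [-0.001, -0.0, -1.0]]
ft_force: [-1.8, 0.5, 5.6]
grip_width: 0.0251
```

Call:
{"name": "step_arm", "arguments": {
  "series": [
    [0.1,0,0,0,0],
    [0.1,0,0,0,0],
    [0.1,0,0,0,0]
  ],
  "newtons": 30
}}

```text
time: 10.05
ee_pos: [0.5381, -0.1588, -0.0195]
orientation: [[-0.959, -0.284, 0.001], [-0.284, 0.959, 0.0], [-0.001, 0.0, -1.0]]
ft_force: [-1.5, 1.1, 6.4]
grip_width: 0.0251
```

Call:
{"name": "step_arm", "arguments": {
  "series": [
    [0.1,0,0,-1,0],
    [0.1,0,0,-4,0],
    [0.1,0,0,-8,0],
    [0.1,0,0,-8,0],
    [0.1,0,0,-8,0]
  ]
}}

```text
time: 10.68
ee_pos: [0.537, -0.1585, 0.0593]
orientation: [[-0.959, -0.284, -0.001], [-0.284, 0.959, 0.0], [0.001, 0.001, -1.0]]
ft_force: [-0.6, 0.6, -1.0]
grip_width: 0.0254
```

Run:
```python
from h import *
s=env.get_state(); print(s['time'],s['ee_pos'],s['ft_force'],s['grip_width']); R=s['orientation']
snap('top','t2'); P=cloud('top','t2'); c,sn=np.cos(np.radians(16.7)),np.sin(np.radians(16.7))
X=P[...,0]-.5601;Y=P[...,1]-.0969
m=(np.hypot(X,Y)<.03)&(P[...,2]<.0145); q=P[m]; print('pocket top',m.sum(),q.mean(0)); 
w=cv2.minEnclosingCircle((q[:,:2]*1000).astype(np.float32)); print(w)
# base rim
m=(abs(P[...,2]-.030)<.004)&(np.hypot(X,Y)<.13); r=cv2.minAreaRect((P[m][:,:2]*1000).astype(np.float32)); print(r)
snap('wrist','w7'); P=cloud('wrist','w7'); b=s['ee_pos']
m=(np.hypot(P[...,0]-b[0],P[...,1]-b[1])<.016); h=P[m][:,2]; print(np.histogram(h,bins=np.arange(.0,.2,.005))[0])
```

```text
10.675 [ 0.53700507 -0.15848337  0.05926987] [-0.55509786  0.60897923 -1.04620248] 0.02539328258860842
pocket top 64 [0.55864475 0.09618663 0.00890681]
((558.2234497070312, 96.14952087402344), 14.289371490478516)
((562.0069580078125, 96.81975555419922), (173.3824005126953, 150.26651000976562), 16.72796058654785)
[ 184    0    0    0    0    0    0    0    0    0    0    0    0    0
    0   29  131  137  165  208  221  236  272  310 2242  315  116   92
    7    1    5   18   51  698 1037 1231 1059    1    0]
```

Run:
```python
from h import *
P=cloud('wrist','w7'); b=np.load('pics/w7.npz')['t']; R=np.load('pics/w7.npz')['R']
m=(np.hypot(P[...,0]-b[0],P[...,1]-b[1])<.017)&(abs(P[...,2]-.1225)<.004); q=P[m]; t=(q-b)@R
print(m.sum(),t.mean(0),t.min(0),t.max(0),np.median(q[:,2]))
m=(np.hypot(P[...,0]-b[0],P[...,1]-b[1])<.03)&(P[...,2]>.076)&(P[...,2]<.115); q=P[m]; t=(q-b)@R; print('side y range',t.min(0),t.max(0),q[:,2].min())
```

```text
2435 [ 0.00102303  0.00103593 -0.06386753] [-0.01328261 -0.01293547 -0.06783036] [ 0.01254968  0.01396439 -0.05982   ] 0.12269545293558112
side y range [-0.0107563  -0.02500505 -0.05630714] [ 0.01276731  0.02750917 -0.01918782] 0.07788791282076585
```

Call:
{"name": "step_arm", "arguments": {
  "series": [
    [0.1,-2,5,0,0],
    [0.1,-4,11,0,0],
    [0.1,-6,17,0,0],
    [0.1,-8,21,1,0],
    [0.1,-9.4,23.8,2,0],
    [0.1,-9.4,23.8,2,0],
    [0.1,-9.4,23.8,2,0]
  ]
}}

```text
time: 11.65
ee_pos: [0.5596, 0.0949, 0.0388]
orientation: [[-0.959, -0.283, -0.002], [-0.283, 0.959, -0.001], [0.002, -0.001, -1.0]]
ft_force: [-0.4, -0.1, -1.5]
grip_width: 0.0252
```

Run:
```python
from h import *
b,_=snap('wrist','w8'); s=env.get_state(); print(s['time'],s['ee_pos'],s['ft_force'],s['grip_width'])
cv2.imwrite('pics/k.png',cv2.resize(b[130:320,150:360],None,fx=3,fy=3))
```

```text
11.7 [0.5598956  0.09432698 0.03921826] [ 0.40556625 -0.44435579 -1.65964328] 0.025244075715337422
```

View pics/k.png

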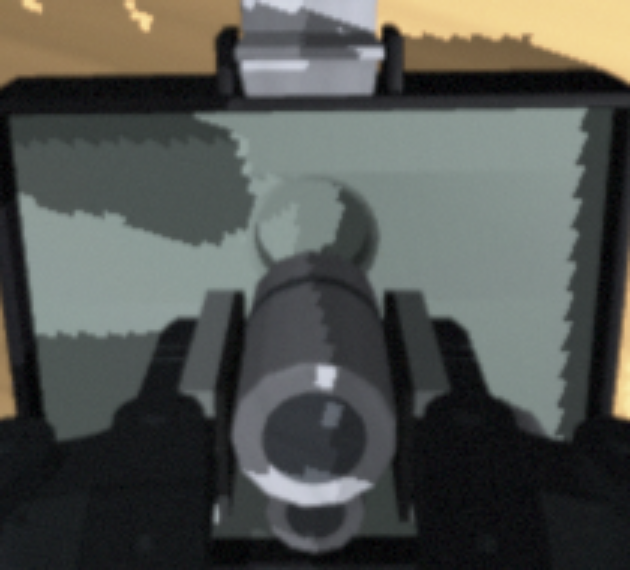

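Run:
```python
from h import *
z=np.load('pics/w8.npz'); R=z['R'];b=z['t']
f=lambda u,v,h:((onplane('wrist','w8',150+u/3,130+v/3,h)-b)@R).round(4)
print('tool frame: front edge',f(316,175,.02),'L',f(253,232,.02),'R',f(380,232,.02))
print('socket bottom z .058: front',f(316,250,.058), 'case front inner wall',f(316,108,.02))
P=cloud('wrist','w8'); 
m=(np.hypot(P[...,0]-b[0],P[...,1]-b[1])<.02)&(abs(P[...,2]-.1025)<.004); t=(P[m]-b)@R; print('sock top',t.mean(0)+b*0,np.median(P[m][:,2]))
m=(P[...,2]<.0105)&(P[...,2]>.004)&(np.hypot(P[...,0]-b[0],P[...,1]-b[1])<.02); t=(P[m]-b)@R; print('floor',m.sum(),t.min(0),t.max(0))
```

```text
tool frame: front edge [0.015  0.0018 0.0189] L [ 0.0004 -0.0136  0.0189] R [0.0004 0.0175 0.0188]
socket bottom z .058: front [ 0.0113  0.0017 -0.0191] case front inner wall [0.0315 0.0018 0.0189]
sock top [ 0.00160953  0.00090328 -0.0638332 ] 0.10283702350534239
floor 784 [-0.01154839 -0.01329374  0.02841078] [0.00999348 0.01488559 0.03350767]
```

Pocket and socket are aligned to about 1 mm; the pocket mouth arc is at crop (253–380, 175) and the socket is centred at x≈316. I'll lower it by feel.

Call:
{"name": "step_arm", "arguments": {
  "series": [
    [0.1,0,0,1,0],
    [0.1,0,0,2,0],
    [0.1,0,0,3,0],
    [0.1,0,0,3.5,0],
    [0.1,0,0,3.5,0],
    [0.1,0,0,3.5,0]
  ]
}}

```text
time: 12.45
ee_pos: [0.5606, 0.0961, 0.0049]
orientation: [[-0.959, -0.284, 0.0], [-0.284, 0.959, 0.0], [-0.001, 0.0, -1.0]]
ft_force: [-0.6, -1.1, -0.8]
grip_width: 0.0254
```

Call:
{"name": "step_arm", "arguments": {
  "series": [
    [0.1,0,0,0.2,0],
    [0.1,0,0,0.4,0],
    [0.1,0,0,0.4,0]
  ]
}}

```text
time: 12.82
ee_pos: [0.5602, 0.0961, 0.0006]
orientation: [[-0.959, -0.284, -0.0], [-0.284, 0.959, 0.0], [0.0, 0.0, -1.0]]
ft_force: [-0.1, 0.2, -1.5]
grip_width: 0.0251
```

Call:
{"name": "step_arm", "arguments": {
  "series": [
    [0.1,0,0,0.1,0],
    [0.1,0,0,0.2,0],
    [0.1,0,0,0.2,0]
  ]
}}

```text
time: 13.2
ee_pos: [0.5602, 0.096, -0.0014]
orientation: [[-0.959, -0.283, -0.0], [-0.283, 0.959, -0.0], [0.0, 0.0, -1.0]]
ft_force: [-0.3, -0.5, -1.0]
grip_width: 0.0251
```

Call:
{"name": "step_arm", "arguments": {
  "series": [
    [0.1,0,0,0.2,0],
    [0.1,0,0,0.4,0],
    [0.1,0,0,0.4,0]
  ]
}}

```text
time: 13.58
ee_pos: [0.5601, 0.096, -0.0056]
orientation: [[-0.959, -0.283, -0.001], [-0.283, 0.959, -0.0], [0.001, 0.0, -1.0]]
ft_force: [-0.6, -0.7, -0.7]
grip_width: 0.0251
```

Call:
{"name": "step_arm", "arguments": {
  "series": [
    [0.1,0,0,0.2,0],
    [0.1,0,0,0.4,0],
    [0.1,0,0,0.4,0]
  ]
}}

```text
time: 13.95
ee_pos: [0.5602, 0.096, -0.0096]
orientation: [[-0.959, -0.283, -0.0], [-0.283, 0.959, -0.0], [0.0, 0.0, -1.0]]
ft_force: [-0.5, -0.6, -1.3]
grip_width: 0.025
```

Call:
{"name": "step_arm", "arguments": {
  "series": [
    [0.1,0,0,0.1,0],
    [0.1,0,0,0.15,0],
    [0.1,0,0,0.15,0]
  ]
}}

```text
time: 14.32
ee_pos: [0.5603, 0.096, -0.0108]
orientation: [[-0.959, -0.283, 0.0], [-0.283, 0.959, -0.0], [-0.0, -0.0, -1.0]]
ft_force: [-0.4, -0.5, -1.1]
grip_width: 0.0249
```

Call:
{"name": "step_arm", "arguments": {
  "series": [
    [0.1,0,0,0.05,0],
    [0.1,0,0,0.05,0]
  ]
}}

```text
time: 14.58
ee_pos: [0.5603, 0.096, -0.0113]
orientation: [[-0.959, -0.283, 0.0], [-0.283, 0.959, -0.0], [-0.0, -0.0, -1.0]]
ft_force: [-0.2, -0.4, -1.2]
grip_width: 0.025
```

Call:
{"name": "step_arm", "arguments": {
  "series": [
    [0.32,0,0,0,0],
    [0.5,0,0,0,0],
    [0.5,0,0,0,0],
    [0.5,0,0,0,0]
  ]
}}

```text
time: 15.08
ee_pos: [0.5604, 0.0962, -0.0113]
orientation: [[-0.959, -0.284, 0.0], [-0.284, 0.959, 0.0], [-0.0, 0.0, -1.0]]
ft_force: [-0.4, -1.0, 0.2]
grip_width: 0.0427
```

Call:
{"name": "step_arm", "arguments": {
  "series": [
    [0.5,0,0,-1,0],
    [0.5,0,0,-3,0],
    [0.5,0,0,-6,0],
    [0.5,1,0,-11,0],
    [0.5,4,0,-17,0],
    [0,6,0,-22,0],
    [0,6,0,-22,0],
    [0,6,0,-22,0]
  ]
}}

```text
time: 16.08
ee_pos: [0.5025, 0.0792, 0.2089]
orientation: [[-0.959, -0.284, 0.0], [-0.284, 0.959, 0.001], [-0.001, 0.001, -1.0]]
ft_force: [-0.2, -0.2, 0.3]
grip_width: -0.0
```

```bash
python3 - <<'E'
from h import *
b,_=snap('wrist','w9'); s=env.get_state(); R=s['orientation']; print(s['time'],s['ee_pos'],R.round(3),s['grip_width'],s['ft_force'])
P=cloud('wrist','w9'); 
m=(np.hypot(P[...,0]-.560,P[...,1]-.096)<.02)&(P[...,2]>.03)&(P[...,2]<.09); q=P[m]; print(m.sum(),np.histogram(q[:,2],bins=np.arange(.03,.09,.003)))
cv2.imwrite('pics/l.png',cv2.resize(b,(640,480)))
snap('top','t3'); P=cloud('top','t3'); m=(np.hypot(P[...,0]-.5584,P[...,1]-.0962)<.02); print('top cam',np.percentile(P[m][:,2],[10,50,90]))
E
python3 lid.py
```

```text
16.125 [0.50227453 0.07912396 0.20804871] [[-0.959 -0.284 -0.001]
 [-0.284  0.959 -0.   ]
 [ 0.001  0.    -1.   ]] -1.8844222649310362e-06 [-0.71086625  0.45832189 -0.25056065]
396 (array([ 13,  16,  15,   9,  18,  14,  23, 283,   5,   0,   0,   0,   0,
         0,   0,   0,   0,   0,   0]), array([0.03 , 0.033, 0.036, 0.039, 0.042, 0.045, 0.048, 0.051, 0.054,
       0.057, 0.06 , 0.063, 0.066, 0.069, 0.072, 0.075, 0.078, 0.081,
       0.084, 0.087]))
-70 58 0.55 | -55 26 0.021 | -40 34 0.021 | -25 38 0.021 | -10 37 0.021 | 5 38 0.021 | 20 42 0.022 | 35 83 0.156 | 50 143 0.16 | 65 79 0.162 | 80 0  | 95 0  | 
 16.225 [0.50215337 0.07904293 0.20732118] [ 0.48494417 -0.67359071  0.02844072]Traceback (most recent call last):
  File "<stdin>", line 6, in <module>
    return _quantile_unchecked(
        a, q, axis, out, overwrite_input, method, keepdims, weights)
    return _ureduce(a,
                    func=_quantile_ureduce_func,
    ...<5 lines>...
                    overwrite_input=overwrite_input,
                    method=method)
    r = func(a, **kwargs)
    result = _quantile(arr,
                       quantiles=q,
    ...<2 lines>...
                       out=out,
                       weights=wgt)
    slices_having_nans = np.isnan(arr[-1, ...])
                                  ~~~^^^^^^^^^
IndexError: index -1 is out of bounds for axis 0 with size 0
```

View pics/l.png

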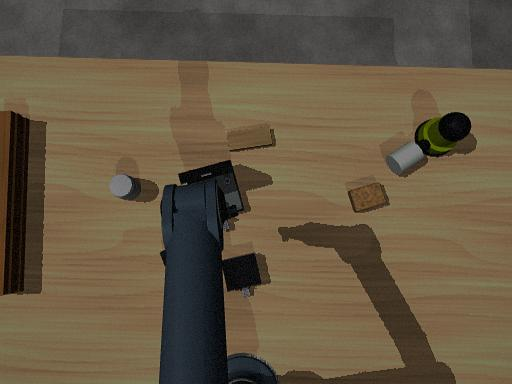

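The socket's top is at 0.051–0.054 m, so it is fully seated (expected 0.053), and the bystanders look undisturbed. Next, the closing arc.

Run:
```python
import numpy as np
print('start tip (100,148)')
for d,o in zip([77,70,63,56,49,42,35,28,21,15,10,7,5,3],[11]*9+[8,4,1,0,0]):
    t=np.radians(d); L=116 if d>15 else 117; x=65-L*np.cos(t)+31*np.sin(t)+o; z=30+L*np.sin(t)+31*np.cos(t)
    print(d,'tip',round(x,1),round(z,1),'tool dx,dz cm',round((100-x)/10,2),round((148-z)/10,2))
```

```text
start tip (100,148)
77 tip 80.1 150.0 tool dx,dz cm 1.99 -0.2
70 tip 65.5 149.6 tool dx,dz cm 3.45 -0.16
63 tip 51.0 147.4 tool dx,dz cm 4.9 0.06
56 tip 36.8 143.5 tool dx,dz cm 6.32 0.45
49 tip 23.3 137.9 tool dx,dz cm 7.67 1.01
42 tip 10.5 130.7 tool dx,dz cm 8.95 1.73
35 tip -1.2 121.9 tool dx,dz cm 10.12 2.61
28 tip -11.9 111.8 tool dx,dz cm 11.19 3.62
21 tip -21.2 100.5 tool dx,dz cm 12.12 4.75
15 tip -32.0 90.2 tool dx,dz cm 13.2 5.78
10 tip -40.8 80.8 tool dx,dz cm 14.08 6.72
7 tip -46.3 75.0 tool dx,dz cm 14.63 7.3
5 tip -48.9 71.1 tool dx,dz cm 14.89 7.69
3 tip -50.2 67.1 tool dx,dz cm 15.02 8.09
```

Call:
{"name": "step_arm", "arguments": {
  "series": [
    [0,-4,0,0,0],
    [0,-9,0,0,0],
    [0,-14,0,0,0],
    [0,-18.8,0,0,0],
    [0,-18.8,0,5,0],
    [0,-18.8,0,9,0],
    [0,-18.8,0,9.7,0],
    [0,-18.8,0,9.7,0],
    [0,-18.8,0,9.7,0]
  ]
}}

```text
time: 17.35
ee_pos: [0.6845, 0.1324, 0.1137]
orientation: [[-0.959, -0.283, 0.003], [-0.283, 0.959, 0.001], [-0.003, -0.0, -1.0]]
ft_force: [0.3, -0.1, 1.0]
grip_width: 0.0002
```

Call:
{"name": "step_arm", "arguments": {
  "series": [
    [0,0.8,0,-0.1,0],
    [0,1.5,0,-0.2,0],
    [0,2.1,0,-0.2,0],
    [0,2.9,0,-0.2,0],
    [0,3.6,0,-0.1,0],
    [0,4.4,0,0,0],
    [0,5.1,0,0.1,0]
  ]
}}

```text
time: 18.23
ee_pos: [0.6336, 0.1176, 0.1105]
orientation: [[-0.959, -0.283, -0.0], [-0.283, 0.959, -0.0], [0.0, -0.0, -1.0]]
ft_force: [1.4, 0.6, -0.6]
grip_width: 0.0001
```

```bash
python3 lid.py
```

```text
-70 165 0.034 | -55 128 0.024 | -40 101 0.022 | -25 75 0.022 | -10 58 0.021 | 5 91 0.147 | 20 105 0.154 | 35 97 0.236 | 50 94 0.241 | 65 44 0.458 | 80 11 0.076 | 95 0  | 
 18.275 [0.63250208 0.11724918 0.11022221] [ 0.03102698 -0.40073147  0.87326423]
```

Call:
{"name": "step_arm", "arguments": {
  "series": [
    [0,0.7,0,0.2,0],
    [0,1.4,0,0.4,0],
    [0,2.1,0,0.65,0],
    [0,2.7,0,0.95,0],
    [0,3.4,0,1.3,0],
    [0,4,0,1.7,0],
    [0,4.6,0,2.1,0],
    [0,5.2,0,2.55,0]
  ]
}}

```text
time: 19.27
ee_pos: [0.5841, 0.103, 0.0849]
orientation: [[-0.959, -0.283, 0.0], [-0.283, 0.959, 0.0], [-0.0, -0.0, -1.0]]
ft_force: [0.8, -0.6, -0.0]
grip_width: -0.0002
```

```bash
python3 lid.py
```

```text
-70 69 0.029 | -55 49 0.022 | -40 91 0.11 | -25 76 0.128 | -10 111 0.212 | 5 66 0.212 | 20 32 0.269 | 35 29 0.087 | 50 36 0.077 | 65 33 0.067 | 80 16 0.059 | 95 0  | 
 19.325 [0.5826523  0.1027695  0.08417288] [ 0.6815756   0.18375368 -0.2657629 ]
```

Call:
{"name": "step_arm", "arguments": {
  "series": [
    [0,0.5,0,0.45,0],
    [0,1,0,0.95,0],
    [0,1.5,0,1.5,0],
    [0,1.95,0,2.1,0],
    [0,2.4,0,2.6,0],
    [0,2.9,0,3.1,0],
    [0,3.3,0,3.6,0],
    [0,3.7,0,4,0]
  ]
}}

```text
time: 20.32
ee_pos: [0.5485, 0.0927, 0.0449]
orientation: [[-0.959, -0.284, -0.0], [-0.284, 0.959, 0.0], [0.0, 0.0, -1.0]]
ft_force: [1.1, 0.6, 1.5]
grip_width: -0.0
```

Call:
{"name": "step_arm", "arguments": {
  "series": [
    [0,0.3,0,0.25,0],
    [0,0.55,0,0.45,0],
    [0,0.8,0,0.65,0],
    [0,0.8,0,0.65,0]
  ]
}}

```text
time: 20.82
ee_pos: [0.5406, 0.0902, 0.0385]
orientation: [[-0.959, -0.283, -0.001], [-0.283, 0.959, -0.0], [0.001, 0.0, -1.0]]
ft_force: [-0.4, 0.1, 1.4]
grip_width: -0.0004
```

Call:
{"name": "step_arm", "arguments": {
  "series": [
    [0,0.2,0,0.2,0],
    [0,0.3,0,0.4,0],
    [0,0.4,0,0.6,0],
    [0,0.4,0,0.6,0]
  ]
}}

```text
time: 21.32
ee_pos: [0.5391, 0.0897, 0.0338]
orientation: [[-0.959, -0.284, 0.004], [-0.284, 0.959, 0.001], [-0.004, 0.0, -1.0]]
ft_force: [1.8, 1.6, 6.0]
grip_width: -0.0001
```

Call:
{"name": "step_arm", "arguments": {
  "series": [
    [0,0,0,0.15,0],
    [0,0,0,0.3,0],
    [0,0,0,0.3,0]
  ]
}}

```text
time: 21.7
ee_pos: [0.538, 0.0894, 0.0301]
orientation: [[-0.959, -0.283, 0.001], [-0.283, 0.959, 0.0], [-0.002, -0.0, -1.0]]
ft_force: [1.7, 0.3, 4.2]
grip_width: 0.0
```

Call:
{"name": "step_arm", "arguments": {
  "series": [
    [0,0,0,0.15,0],
    [0,0,0,0.25,0],
    [0,0,0,0.25,0]
  ]
}}

```text
time: 22.08
ee_pos: [0.5371, 0.0892, 0.0269]
orientation: [[-0.959, -0.284, -0.0], [-0.284, 0.959, -0.0], [0.0, -0.0, -1.0]]
ft_force: [1.4, 0.9, 1.0]
grip_width: -0.0001
```

Call:
{"name": "step_arm", "arguments": {
  "series": [
    [0,0,0,0.1,0],
    [0,0,0,0.15,0],
    [0,0,0,0.15,0]
  ]
}}

```text
time: 22.45
ee_pos: [0.537, 0.0891, 0.0262]
orientation: [[-0.959, -0.283, -0.001], [-0.283, 0.959, 0.0], [0.001, 0.001, -1.0]]
ft_force: [-2.4, -0.2, 8.9]
grip_width: -0.0002
```

Call:
{"name": "step_arm", "arguments": {
  "series": [
    [0,0,0,0.1,0],
    [0,0,0,0.1,0]
  ]
}}

```text
time: 22.7
ee_pos: [0.5369, 0.0891, 0.0257]
orientation: [[-0.959, -0.283, -0.001], [-0.283, 0.959, 0.001], [0.001, 0.001, -1.0]]
ft_force: [-3.3, -0.7, 13.4]
grip_width: -0.0002
```

Call:
{"name": "step_arm", "arguments": {
  "series": [
    [0,0,0,-0.3,0],
    [0,0,0,-0.6,0],
    [0,0,0,-0.6,0]
  ]
}}

```text
time: 23.08
ee_pos: [0.5366, 0.0892, 0.0303]
orientation: [[-0.959, -0.284, -0.001], [-0.284, 0.959, -0.0], [0.001, 0.0, -1.0]]
ft_force: [0.5, -0.4, -0.9]
grip_width: 0.0001
```

```bash
python3 lid.py
```

```text
-70 86 0.062 | -55 82 0.16 | -40 49 0.159 | -25 46 0.062 | -10 41 0.062 | 5 39 0.062 | 20 40 0.062 | 35 39 0.062 | 50 38 0.062 | 65 18 0.062 | 80 23 0.001 | 95 0  | 
 23.125 [0.53664394 0.08918049 0.03022698] [-0.52113102  0.18241929  0.45680358]
```

The lid is flat at 0.062 and there is no upward force on the tool. I'll retreat and verify.

Call:
{"name": "step_arm", "arguments": {
  "series": [
    [0,0,0,-2,0],
    [0,0,0,-6,0],
    [0,3,0,-12,0],
    [0,6,0,-18,0],
    [0,6,14,-18,0],
    [0,6,20,-18,0],
    [0,6,20,-18,0],
    [0,6,20,-18,0],
    [0,6,20,-18,0],
    [0,6,20,-18,0]
  ]
}}

```text
time: 24.38
ee_pos: [0.4237, 0.2619, 0.2104]
orientation: [[-0.96, -0.28, -0.0], [-0.28, 0.96, -0.001], [0.001, -0.001, -1.0]]
ft_force: [-0.2, -0.4, -1.1]
grip_width: -0.0
```

```bash
python3 lid.py; python3 -c "
import cv2;cv2.imwrite('pics/m.png',cv2.resize(cv2.imread('pics/l.png'),(800,600)))"
```

```text
-70 103 0.005 | -55 82 0.062 | -40 83 0.062 | -25 82 0.062 | -10 79 0.062 | 5 79 0.062 | 20 80 0.062 | 35 83 0.062 | 50 76 0.062 | 65 26 0.061 | 80 20 0.001 | 95 0  | 
 24.425 [0.42381884 0.26189606 0.2105039 ] [-0.7312131  -0.31530765 -0.08824333]
```

View pics/m.png

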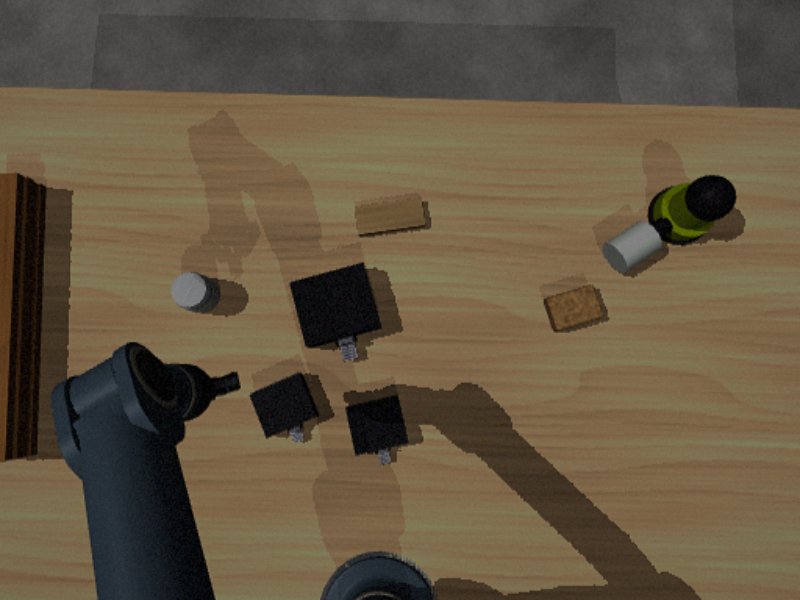

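The largest case is shut at (336,305) with the socket inside, the arm is clear, and the tin, offcut, cork block and small cases haven't moved.

```bash
python3 -c "
from workcell import env
print(env.close_job())"
```

```text
the job is handed in; nothing more can be done
None
```

I pressed the thumb latch on the largest case, stood the loose socket in the empty pocket, and closed the lid until it latched. The job was handed in at about 24.4 s of the 67 s allowed.

**Last checks**
- **Lid:** it lies flat at 0.062 m over its whole length, about 1.5 s after I let go. The tool felt no upward force when I lifted off.
- **Socket:** its top measured 0.051–0.054 m before closing, against 0.053 m expected when fully home. I felt no load on the insert while lowering it.
- **Other things:** the tin, offcut, sanding block and both small cases look unmoved in the final picture.

**What did not go as described**
- **Fingertips:** they sit about 38 mm short of the reported TCP. I saw this in the depth data, confirmed it with the scene camera, and corrected for it.
- **Lid popping open:** it came up against the gripper with about 4 N and swung fully open once I backed away.
- **Gripping the socket:** as the fingers closed, they pushed it onto the table with about 6 N.
- **Closing the lid:** the last push reached about 13 N against the lid's stop. That is more than the 5–10 N stated to force it past the hook, because I took one step after it had probably already clicked.

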